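Fold down the serving flap on its supports and set the shaker on it

ROBOT

A 6-joint arm with a two-finger parallel gripper is mounted at the origin on the work surface. World frame = base frame: x ahead of the robot, y to its left, z up, the work surface at z = 0. Lengths are in m, angles in rad, forces in N, time in s.
With the tool pointing down it reaches from about 0.375 to 0.9 m from the base axis. Payload 3.1 kg.
Tool frame: the origin (TCP) lies at the very end of the fingers, on their centre line; the grasp point (between the pads) lies 19 mm behind it; y points along the fingers, x is the direction in which the jaws open and shut, and the axes are right-handed (so a half turn about y gives the same grasp; the last joint's range is limited). The gripper opens to 87 mm and grips with 3 to 60 N. Pads are 19 mm wide; open, the fingers measure 117 mm over their backs; the gripper's body (75 mm by 190 mm) begins 51 mm behind the grasp point.
Start: joints at [1.014, 0.527, 1.433, -0, 1.181, -0.178], TCP at [0.231, 0.581, 0.223] pointing down, gripper open.
Joint ranges: [-3.08, 3.08], [-0.75, 2.2], [0.22, 2.44], [-1.43, 4.57], [0, 2.65], [-2.85, 2.85]. Speed limits (rad/s): [2.79, 2.79, 3.14, 3.14, 3.14, 3.14].

INTERFACE

Orientations are given as a unit quaternion [x, y, z, w].
In Python, from rig import robot gives the robot as it stands.
- The arm moves only by the shell command python3 -m creep 'ROWS' [FORCE]. ROWS is JSON, a list of rows, each a list of 3 entries, a list of its own where there are three numbers: the shift along the tool's x, y, z in mm, then the turn about the tool's y in rad, then the opening, from 0 (shut) to 1 (fully open). A call has 1 to 8 rows; each row shifts and turns the commanded pose from where the row before left it, along the tool's axes as they then stand; what a row does not reach is not made up. A row lasts 1/10 s, in which the tool goes at most 50 mm and 8.59 degrees, less where a joint would pass 70% of its speed; a pose out of reach is approached as far as the arm can. A call with a gripper value outside its range is refused whole. The fingers move at their own pace and stop on an object; FORCE is the grip in N (left out, the last holds). Time passes only in rows, so rows that do not move let the fingers close. It gives the time, the measured TCP pose, the force and the opening at its end, in the units of the state.
- robot.get_obs(): the state, without advancing time (a new reading comes with each control period).
- robot.camera(name): name is "scene" or "top"; returns a dict with "pixels" (400x640x3 uint8, red, green, blue), "fx", "fy", "cx", "cy" (pixels), "k1" (the pictures are not rectified: a ray, as slopes to the right and down, at radius r is drawn at 1 + k1 r^2 times it, then the intrinsics apply), "position" and "rotation" of the camera in the world. Camera axes: x right, y up, looking along -z (the intrinsics and any distortion apply to the point x, -y, -z); pixel columns grow to the right and rows downward; lengths in m; the calibration is good to about 2 mm. A picture is of the moment at which its call begins. There is no depth.
- robot.hand_in(): hands the job in, once; it reports no verdict.
The state is a dict: "time": time; "q": joint angles; "joint_velocities": joint speeds; "joint_torque": joint torques, N m; "position": TCP position; "tool_rot": TCP orientation; "ft_force": force on the tool from outside, world axes, zero at the start; "moment": the same for the moment, N m; "grip_width": finger opening in m.
Only numpy, scipy, OpenCV 4.12 (cv2) and the standard library are available. Lean on these libraries where they do the work, as an engineer would, in place of code of your own. Each camera call takes 0.05 s, during which the arm holds its last target.

TASK

Pull both red-ended supports of the serving unit all the way out; then swing the yellow flap part-way down by its top edge, let go of it there (its stiff hinge holds it) and, with a fresh hold from above, press it gently the rest of the way until it lies flat on both supports. Then take the steel shaker with the red lid off the turntable, which turns freely, and stand it upright on the lowered flap. Do not knock over the jar on the turntable, and leave the bowl and the stack of tubs where they are.

Things in the scene. Friction and masses are not known exactly. Their poses are not given: they have to be found in the camera images.
- flap_hinge (a point): Mid-point of the flap's hinge line: top front edge of the serving unit, a low aluminium box 200 deep, 320 wide, 100 mm high, with covered pans on top (knobs 20 mm high) and end cheeks 50 mm high. 100 mm above the table. Fixed to the unit: z up, x from the front into the unit (away from the robot), y along the hinge to the left. Supports come out along -x, at y = +100 and -100 mm.
- flap (a joint): Angle (rad) of the yellow board flap, 300 wide, 160 long, 14 mm thick, 0.6 kg. 0 = upright, grows as its top swings out to -x of flap_hinge; 1.57 = flat on the supports, upper face 14 mm above the hinge line; without supports it can go on to 1.9. Starts at 0 to 0.12. Stiff hinge (0.65 N m, about 4 N at the edge): stays where left. Free finger room behind the upright flap's upper part.
- flap_edge (a point): Middle of the flap's free (top) edge, half-way through its thickness: 160 mm from the hinge line along the flap, 7 mm inside its outer face (the hinge line lies in the outer face). It moves with the flap: z from hinge to free edge, x from the outer to the inner face (the inner face ends up on top), y along the edge.
- support_left (a joint): How far (m) the left support (at y = +100 mm of flap_hinge) is pulled out along -x of flap_hinge: 0 = in, 0.100 = out at its stop; starts between 0 and 0.03. About 3 N of sliding friction, stays where it is left.
- support_left_grip (a point): Centre of the left support's red end block, 34 long (x), 22 wide (y), 30 mm high, on a steel bar. At joint 0 it is 30 mm in front of the unit's front, 16 mm below the hinge line; it moves with the joint. The upright flap stands above and behind it: take it with the hand leaning back from the flap 20 to 30 degrees (approach forwards and down), a finger on each side (y). Axes as flap_hinge.
- support_right (a joint): The same for the right support, at y = -100 mm of flap_hinge.
- support_right_grip (a point): The same point on the right support's red end.
- turntable_top (a point): Centre of the top of the round wooden turntable, 170 mm across, top 32 mm above the table. It spins freely and passively about its upright axis. It stands to the left or to the right of the unit; the bowl stands on the other side.
- shaker_center (a point): Centre (half-way up) of the steel shaker with a red lid, standing upright on the turntable about 50 mm from its middle: a cylinder 40 mm across (lid 42 mm), 80 mm tall, its underside 40 mm below this point, 0.13 to 0.25 kg. z is its axis, up.
- jar: Small jar with a green cap, 40 mm across and 65 mm tall, on the turntable about 100 mm from the shaker, on the opposite side; origin at its underside. A bystander: it may ride round with the turntable but must stay standing.
- bowl: Steel mixing bowl 170 mm across, 70 mm high, on the table; origin at its underside. A bystander.
- tubs: White and green stack of tubs, 76 mm across, about 77 mm high, on the table near the robot; origin at its underside. A bystander.

How it is judged:
By the outcome, as a careful person would: the job done as asked, in the order asked, and still so for the second after the job is handed in, with the robot touching nothing.
It also fails if it takes over 72 s, if anything falls off the work surface, if the arm or the gripper's body presses on something with over 40 N, if the wrist force passes 120 N, or if a joint passes its speed limit or range.

## Working session

There is one attempt and no reset: what is moved stays moved. The work goes in short steps, Python scripts to look and compute and a shell command to move; the robot and the scene stay as the last step left them, time stands still between calls to the robot, and variables do not carry over. Pictures are saved under pics/ and viewed, and the job is handed in when it is done.

```bash
ls -la; mkdir -p pics; python3 - <<'E'
from rig import robot
import cv2,json
print(robot.get_obs())
for n in ("scene","top"):
    c=robot.camera(n); cv2.imwrite(f"pics/{n}0.png",c["pixels"][:,:,::-1])
    print(n,{k:v for k,v in c.items() if k!="pixels"})
E
```

```text
total 12
drwxr-xr-x  3 agent agent 4096 Dec  7 00:28 .
drwxr-xr-x 23 root  root  4096 Dec  7 00:28 ..
drwxr-xr-x  2 agent agent 4096 Dec  7 00:28 pics
{'time': 0.0, 'q': array([ 1.01349503e+00,  5.28462307e-01,  1.43389535e+00, -6.51221405e-06,
        1.18139362e+00, -1.78542057e-01]), 'joint_velocities': array([ 1.02840820e-03, -7.71318204e-04,  4.37686496e-05,  1.41793650e-03,
       -5.72159833e-04,  2.59895555e-04]), 'joint_torque': array([-2.13238700e-04, -4.40053868e+01, -1.76593155e+01,  6.33243145e-02,
        5.83922176e-02, -1.75244518e-04]), 'position': array([0.23071178, 0.58007412, 0.22157622]), 'tool_rot': array([ 0.58549598,  0.3962395 , -0.39763305, -0.58487321]), 'ft_force': array([-0.97797424, -0.18328402,  0.1834536 ]), 'moment': array([ 0.02331597,  0.00400519, -0.03236455]), 'grip_width': 0.08679785473166096}
scene {'fx': 370.6215497644599, 'fy': 370.6215497644599, 'cx': 319.2098892723229, 'cy': 196.32419670765643, 'k1': -0.0333239843868184, 'position': array([ 0.9526259 , -0.37715015,  0.79234093]), 'rotation': array([0.33174248, 0.15347782, 0.36902547, 0.85452425])}
top {'fx': 495.1622156374138, 'fy': 495.1622156374138, 'cx': 321.0584259011652, 'cy': 198.44894638399995, 'k1': -0.08732465802227435, 'position': array([0.40979399, 0.00814302, 1.58334309]), 'rotation': array([-0.02868902,  0.04283218,  0.71146632, -0.70082667])}
```

View pics/scene0.png

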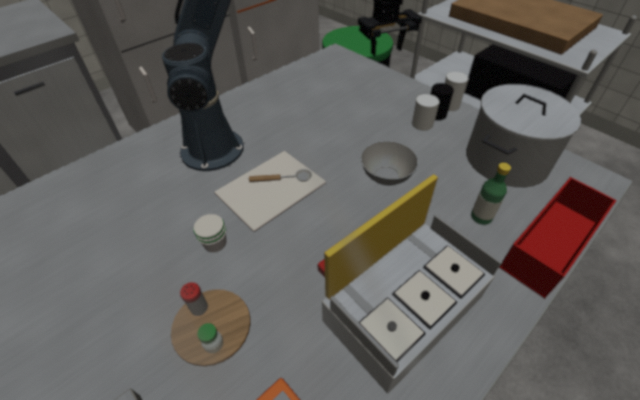

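View pics/top0.png

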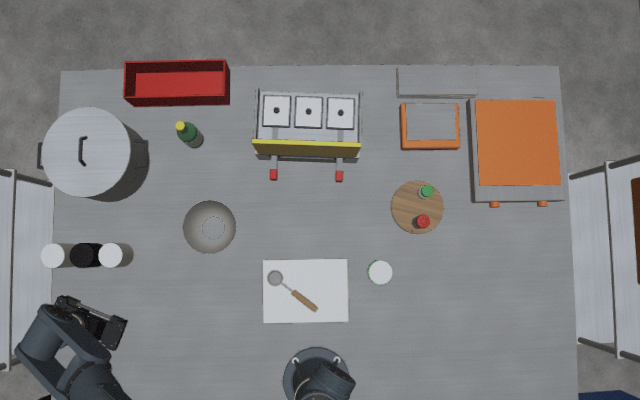

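The top view shows the unit at about (307,125), with red support ends at (273,175) and (339,176). The turntable is at (417,207), the red-lidded shaker at (423,222), the jar at (426,191), the bowl at (210,227) and the tubs at (380,272). I'll zoom in for precise pixels.

```bash
cat > h.py <<'E'
import numpy as np, cv2
from scipy.spatial.transform import Rotation as R
from scipy.optimize import least_squares
def cam(c): return R.from_quat(c["rotation"]).as_matrix(), np.array(c["position"])
def proj(c,P):
    M,p=cam(c); v=(np.atleast_2d(P)-p)@M
    a=v[:,0]/-v[:,2]; b=-v[:,1]/-v[:,2]; k=1+c["k1"]*(a*a+b*b)
    return np.c_[c["cx"]+c["fx"]*a*k, c["cy"]+c["fy"]*b*k]
def ray(c,uv):
    M,p=cam(c); a=(uv[0]-c["cx"])/c["fx"]; b=(uv[1]-c["cy"])/c["fy"]
    x,y=a,b
    for _ in range(20):
        k=1+c["k1"]*(x*x+y*y); x,y=a/k,b/k
    d=M@np.array([x,-y,-1]); return p,d/np.linalg.norm(d)
def atz(c,uv,z):
    p,d=ray(c,uv); return p+d*(z-p[2])/d[2]
def tri(cs,uvs):
    A=np.zeros((3,3));b=np.zeros(3)
    for c,uv in zip(cs,uvs):
        p,d=ray(c,uv);Q=np.eye(3)-np.outer(d,d);A+=Q;b+=Q@p
    X=np.linalg.solve(A,b); return X,[np.round(proj(c,X)[0]-uv,1) for c,uv in zip(cs,uvs)]
def blob(im,lo,hi,roi):
    x0,y0,x1,y1=roi; h=cv2.cvtColor(np.ascontiguousarray(im[y0:y1,x0:x1]),cv2.COLOR_RGB2HSV)
    m=cv2.inRange(h,np.array(lo),np.array(hi))
    if lo[0]==0: m|=cv2.inRange(h,np.array((170,)+tuple(lo[1:])),np.array((179,)+tuple(hi[1:])))
    n,l,s,ce=cv2.connectedComponentsWithStats(m)
    i=1+np.argmax(s[1:,4]); return ce[i]+[x0,y0],s[i]+np.array([x0,y0,0,0,0])
def zoom(c,roi,f,name):
    x0,y0,x1,y1=roi; im=c["pixels"][y0:y1,x0:x1,::-1]
    cv2.imwrite(name,cv2.resize(im,None,fx=f,fy=f,interpolation=cv2.INTER_CUBIC))
E
python3 - <<'E'
from h import *; from rig import robot
import pickle
s=robot.camera("scene");t=robot.camera("top"); pickle.dump((s,t),open("c0.pkl","wb"))
zoom(t,(240,80,460,290),3.6 and 2.8,"pics/t1.png"); zoom(s,(160,170,500,390),2.3,"pics/s1.png")
RED=((0,120,60),(9,255,255))
for n,c,r in (("L",t,(262,165,285,185)),("R",t,(328,165,350,185)),("sh",t,(410,210,435,235)),("shS",s,(175,275,215,310)),("RS",s,(312,255,335,282))):
    ce,st=blob(c["pixels"],*RED,r); print(n,ce.round(1),st)
Y=((20,100,80),(34,255,255))
for n,c,r in (("flap",t,(245,130,370,165)),("flapS",s,(310,170,450,300))):
    print(n,blob(c["pixels"],*Y,r))
print("jar",blob(t["pixels"],(40,80,40),(80,255,255),(415,180,440,205))[0], blob(s["pixels"],(40,80,40),(80,255,255),(190,315,225,345))[0])
E
```

```text
L [273.  173.9] [270 169   7  11  72]
R [338.7 175.3] [336 171   7  10  63]
sh [422.8 220.9] [417 215  13  13 143]
shS [190.1 291.4] [181 283  19  18 265]
RS [321.7 265.6] [318 260   7  12  61]
flap (array([307.32231405, 146.94815928]), array([ 252,  139,  109,   18, 1331]))
flapS (array([379.05894218, 234.23195876]), array([ 325,  175,  112,  122, 4462]))
jar [427.14814815 190.44444444] [206.73180077 331.62452107]
```

View pics/t1.png

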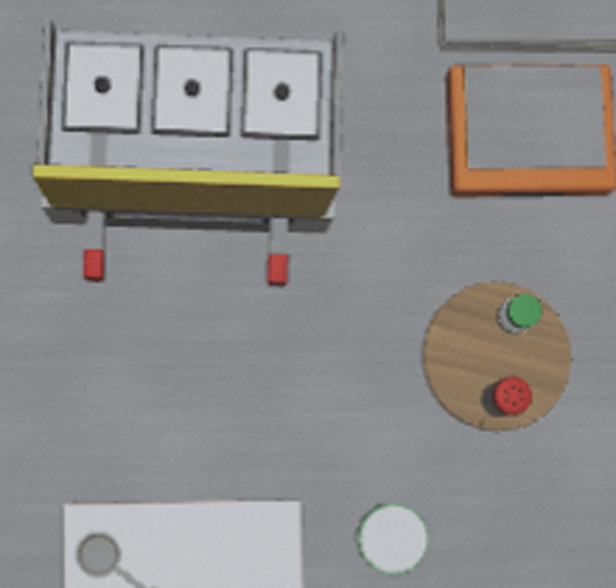

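View pics/s1.png

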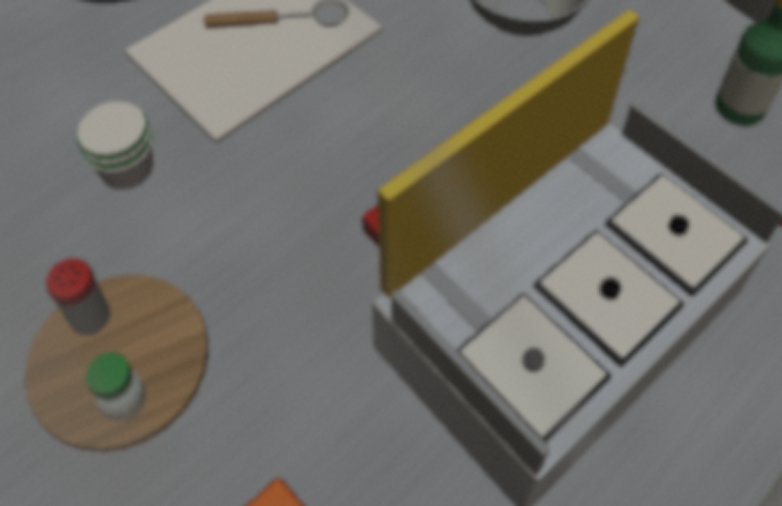

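```bash
python3 - <<'E'
from h import *; import pickle
s,t=pickle.load(open("c0.pkl","rb"))
def z(c,roi): 
    x0,y0,x1,y1=roi; return cv2.resize(c["pixels"][y0:y1,x0:x1,::-1],(380,290),interpolation=cv2.INTER_CUBIC)
a=np.vstack([np.hstack([z(s,(315,260,353,289)),z(s,(415,170,453,199))]),np.hstack([z(s,(320,285,358,314)),z(s,(310,255,348,284))])])
cv2.imwrite("pics/s2.png",a)
a=np.vstack([np.hstack([z(t,(245,130,283,159)),z(t,(335,132,373,161))]),np.hstack([z(t,(245,155,283,184)),z(t,(335,155,373,184))])])
cv2.imwrite("pics/t2.png",a)
E
```

```text
(no output)
```

View pics/s2.png

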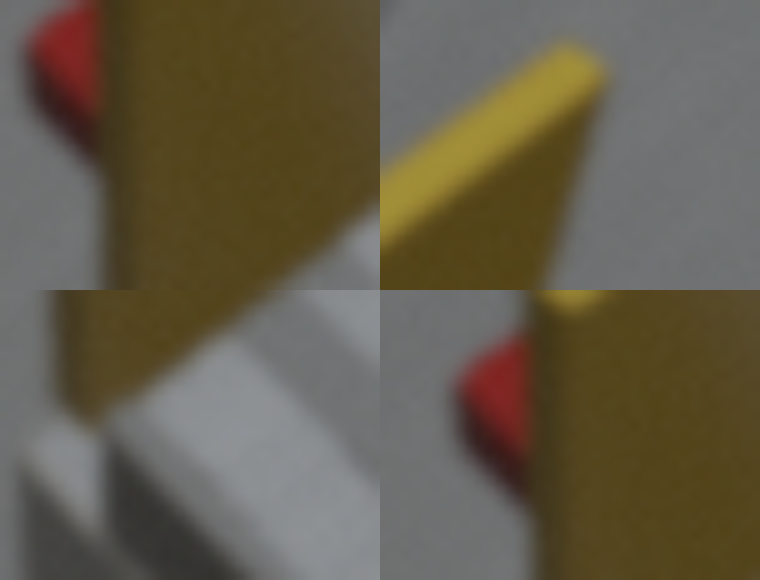

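View pics/t2.png

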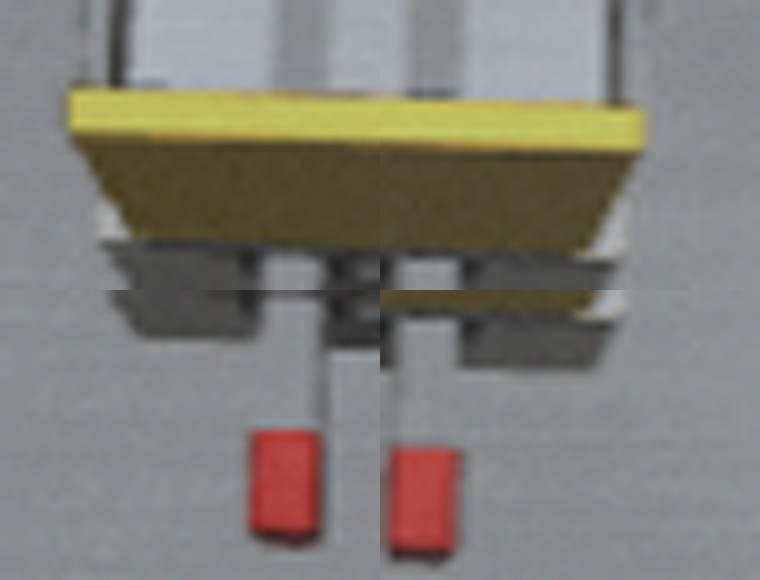

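```bash
cat > fit.py <<'E'
from h import *
def unit(p):  # x,y,z,yaw
    return R.from_euler("z",p[3]).as_matrix(), np.array(p[:3])
def flappt(a,along,y,depth): # depth from outer face inward
    return np.array([-np.sin(a)*along+np.cos(a)*depth, y, np.cos(a)*along+np.sin(a)*depth])
def pts(p):
    M,o=unit(p); a,sl,sr=p[4:7]
    L=[flappt(a,.16,.15,.014),flappt(a,.16,.15,0),flappt(a,.16,-.15,.014),flappt(a,.16,-.15,0),
       np.array([-.03-sl,.1,-.001]),np.array([-.03-sr,-.1,-.001]),np.array([0,.16,0]),np.array([0,-.16,0])]
    return (M@np.array(L).T).T+o
E
python3 - <<'E'
from fit import *; import pickle
s,t=pickle.load(open("c0.pkl","rb"))
top=[(251.4,138.5),(251.4,142.7),(361.05,142.55),(360.75,146.75),(273.05,173.55),(339.05,175.45),(254.75,153.85),(359.25,157.55)]
sc={0:(437.25,176.75),1:(433.05,173.55),2:(329,257.2)}
def f(p):
    P=pts(p); r=(proj(t,P)-top).ravel(); r2=np.concatenate([proj(s,P[[i]])[0]-v for i,v in sc.items()])
    return np.r_[r,r2]
for z in (None,.1):
    g=f if z is None else (lambda p:np.r_[f(p),(p[2]-.1)*1e4])
    r=least_squares(g,[.55,0,.1,0,.05,.01,.01]); print(r.x.round(4)); print(f(r.x).reshape(-1,2).round(1).tolist())
    P=r.x
# independent triangulations
for i,v in sc.items(): print(i,tri([t,s],[top[i],v]))
print("shaker lid",tri([t,s],[(422.8,220.9),(190.1,291.4)]),atz(t,(422.8,220.9),.112))
print("jar",tri([t,s],[(427.1,190.4),(206.7,331.6)]))
print("table pt",atz(t,(417,207),.032), "tubs",atz(t,(380,272),.077),"bowl",atz(t,(210,227),.07))
zt=(np.array([498,356])+.5)/2.8-.5+[240,80]; print(zt,atz(t,zt,.032))
np.save("unit.npy",P)
E
```

```text
[ 0.6921  0.0188  0.0973 -0.0475  0.0073  0.0284  0.0274]
[[-0.1, -0.3], [-0.3, 0.6], [0.1, -0.6], [0.3, 0.3], [0.0, 0.0], [-0.1, -0.0], [-0.6, 0.0], [-0.1, -0.1], [0.8, 0.1], [-0.5, -0.2], [-0.6, 0.3]]
[ 6.913e-01  1.820e-02  1.000e-01 -4.750e-02  6.000e-04  2.810e-02
  2.710e-02]
[[0.0, -0.6], [-0.2, 0.2], [0.4, -0.9], [0.6, -0.0], [0.1, 0.0], [0.2, 0.0], [-0.5, 0.1], [0.2, 0.0], [1.0, -0.5], [-0.3, -0.9], [-0.7, -0.2]]
0 (array([0.71089077, 0.16758387, 0.25736181]), [array([0.1, 0.1]), array([ 0.2, -0. ])])
1 (array([0.69942668, 0.16777159, 0.25840623]), [array([-0., -0.]), array([-0.1,  0. ])])
2 (array([ 0.69699099, -0.13070015,  0.25630984]), [array([-0.2, -0.2]), array([-0.5,  0. ])])
shaker lid (array([ 0.48771345, -0.32752106,  0.10425547]), [array([-0.2, -0.1]), array([-0.3,  0.1])]) [ 0.48706227 -0.32639682  0.112     ]
jar (array([ 0.5809443 , -0.34673615,  0.09486112]), [array([-0.1, -0. ]), array([-0.1,  0. ])])
table pt [ 0.53560194 -0.32759152  0.032     ] tubs [ 0.33609427 -0.1982289   0.077     ] bowl [0.48033746 0.31741314 0.07      ]
[417.53571429 206.82142857] [ 0.53614342 -0.3293259   0.032     ]
```

```bash
cat > st.py <<'E'
from h import *; from rig import robot
def st():
    o=robot.get_obs(); M=R.from_quat(o["tool_rot"]).as_matrix(); return o,M
if __name__=="__main__":
    import sys
    o,M=st(); print("t",round(o["time"],2),"pos",o["position"].round(4),"F",o["ft_force"].round(1),"w",round(o["grip_width"],4)); print(M.round(3))
    if len(sys.argv)>3:
        d=np.array([float(v) for v in sys.argv[1:4]])-o["position"]; print("shift tool mm",(M.T@d*1000).round(1))
    if len(sys.argv)>4: # desired world yaw of tool x (deg), mod 180
        y=np.degrees(np.arctan2(M[1,0],M[0,0])); e=(float(sys.argv[4])-y+90)%180-90
        print("yaw",y,"turn about tool y rad",-np.radians(e)*np.sign(-M[2,1]),"q6",o["q"][5])
E
python3 st.py 0.638 0.1207 0.20 87.3
python3 -c "
from h import *;import pickle
s,t=pickle.load(open('c0.pkl','rb'));zoom(t,(10,270,150,400),4,'pics/g.png')"
```

```text
t 0.2 pos [0.2309 0.5803 0.2219] F [-0.6  0.1 -0.6] w 0.0868
[[ 0.37  -0.001 -0.929]
 [ 0.929 -0.001  0.37 ]
 [-0.001 -1.     0.   ]]
shift tool mm [-276.4   22.2 -548.3]
yaw 68.2960520822108 turn about tool y rad -0.331681462042942 q6 -0.17849511005148608
```

View pics/g.png

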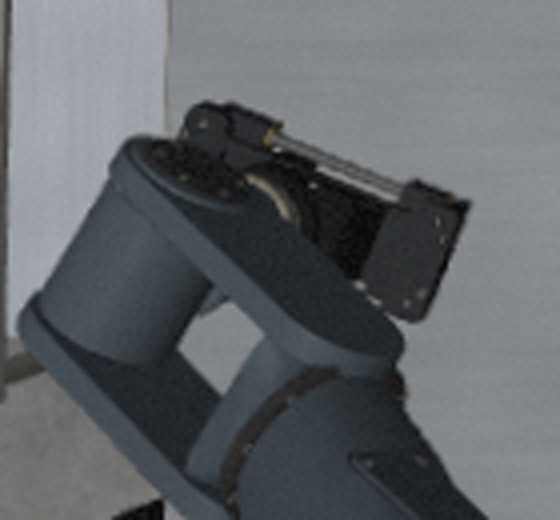

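```bash
python3 -m creep '[[[-21,0,-42],0,1],[[-21,0,-42],0,1],[[-21,0,-42],0,1],[[-21,0,-42],0,1],[[-21,0,-42],0,1],[[-21,0,-42],0,1],[[-21,0,-42],0,1],[[-21,0,-42],0,1]]'; python3 st.py 0.628 0.1207 0.20 87.3
```

```text
time: 1.0
position: [0.4821, 0.2988, 0.2225]
tool_rot: [-0.585, -0.397, 0.397, 0.585]
ft_force: [-0.0, 0.0, 0.1]
grip_width: 0.0873
t 1.0 pos [0.4821 0.2988 0.2225] F [-0.   0.   0.1] w 0.0873
[[ 0.37  -0.    -0.929]
 [ 0.929  0.     0.37 ]
 [ 0.    -1.     0.   ]]
shift tool mm [-111.5   22.5 -201.4]
yaw 68.29320177367744 turn about tool y rad -0.33173120931154704 q6 -0.8342882661885477
```

```bash
python3 -m creep '[[[-22,0,-40],0,1],[[-22,0,-40],0,1],[[-22,0,-40],0,1],[[-22,0,-40],0,1],[[-22,0,-40],0,1],[[0,0,0],-0.11,1],[[0,0,0],-0.11,1],[[0,0,0],-0.11,1]]' 25; python3 st.py 0.630 0.1207 0.065 87.3
```

```text
time: 1.8
position: [0.6263, 0.1234, 0.222]
tool_rot: [-0.511, -0.488, 0.489, 0.512]
ft_force: [0.2, 0.7, -0.1]
grip_width: 0.087
t 1.8 pos [0.6263 0.1234 0.222 ] F [ 0.2  0.7 -0.1] w 0.087
[[ 0.046 -0.001 -0.999]
 [ 0.999  0.     0.046]
 [ 0.    -1.     0.001]]
shift tool mm [ -2.5 157.   -3.9]
yaw 87.38912771071683 turn about tool y rad 0.0015555720067738548 q6 -1.5055409205849928
```

```bash
python3 -m creep '[[[-1,30,-2],0,1],[[-1,30,-2],0,1],[[0,30,0],0,1],[[0,20,0],0,1]]'; python3 st.py 0.630 0.1207 0.065 87.3; python3 - <<'E'
from h import *; from rig import robot
s=robot.camera("scene");t=robot.camera("top")
zoom(s,(250,130,450,280),3,"pics/s3.png");zoom(t,(220,100,380,220),4,"pics/t3.png")
E
```

```text
time: 2.2
position: [0.6289, 0.1219, 0.1101]
tool_rot: [-0.511, -0.487, 0.488, 0.513]
ft_force: [-0.0, -0.5, 0.1]
grip_width: 0.087
t 2.2 pos [0.6289 0.1219 0.1101] F [-0.  -0.5  0.1] w 0.087
[[ 0.049 -0.003 -0.999]
 [ 0.999 -0.     0.049]
 [-0.    -1.     0.003]]
shift tool mm [-1.1 45.1 -1.3]
yaw 87.19553349909536 turn about tool y rad -0.0018232843988235242 q6 -1.5046088930710853
```

View pics/t3.png

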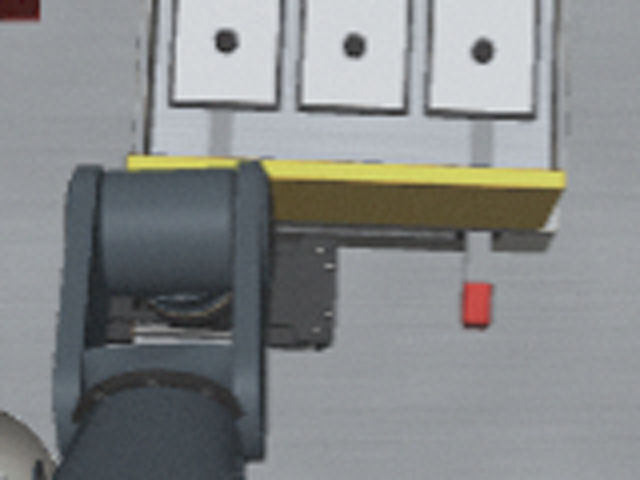

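View pics/s3.png

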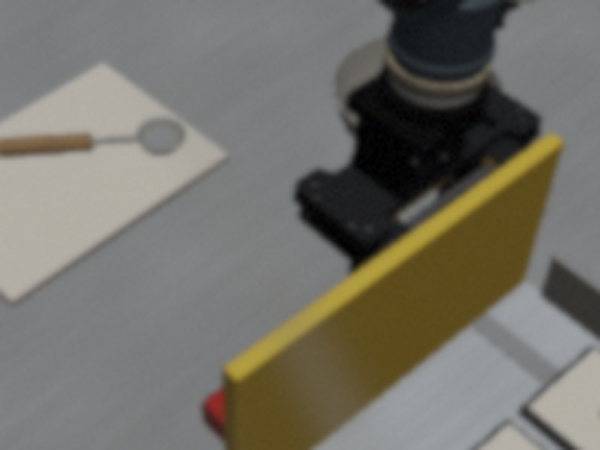

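```bash
python3 -m creep '[[[-1,15,0],0,1],[[0,15,1],0,1],[[0,15,0],0,1]]'; python3 st.py 0.628 0.1207 0.065 87.3
```

```text
time: 2.6
position: [0.6301, 0.121, 0.0679]
tool_rot: [0.513, 0.488, -0.487, -0.511]
ft_force: [0.4, -1.2, 0.9]
grip_width: 0.0866
t 2.6 pos [0.6301 0.121  0.0679] F [ 0.4 -1.2  0.9] w 0.0866
[[ 0.049  0.003 -0.999]
 [ 0.999  0.     0.049]
 [ 0.    -1.    -0.003]]
shift tool mm [-0.4  2.9  2.1]
yaw 87.20703270331992 turn about tool y rad -0.0016225854237456553 q6 -1.5061327932189328
```

Close on the block.

```bash
python3 -m creep '[[[0,2,2],0,0],[[0,0,0],0,0],[[0,0,0],0,0],[[0,0,0],0,0],[[0,0,0],0,0],[[0,0,0],0,0]]' 25; python3 st.py
```

```text
time: 3.2
position: [0.6275, 0.1211, 0.0661]
tool_rot: [0.512, 0.488, -0.487, -0.512]
ft_force: [0.6, 0.5, -0.3]
grip_width: 0.0472
t 3.2 pos [0.6275 0.1211 0.0661] F [ 0.6  0.5 -0.3] w 0.0472
[[ 0.049  0.001 -0.999]
 [ 0.999  0.     0.049]
 [ 0.    -1.    -0.001]]
```

```bash
python3 -m creep '[[[0,0,0],0,0],[[0,0,0],0,0],[[0,0,0],0,0],[[0,0,0],0,0],[[0,0,0],0,0]]'; python3 st.py
```

```text
time: 3.7
position: [0.6272, 0.1221, 0.0655]
tool_rot: [-0.512, -0.488, 0.487, 0.512]
ft_force: [1.1, 4.6, 0.4]
grip_width: 0.0221
t 3.7 pos [0.6272 0.1221 0.0655] F [1.1 4.6 0.4] w 0.0221
[[ 0.049  0.    -0.999]
 [ 0.999  0.001  0.049]
 [ 0.001 -1.    -0.   ]]
```

```bash
python3 -m creep '[[[0,0,6],0,0],[[0,0,10],0,0],[[0,0,12],0,0],[[0,0,12],0,0],[[0,0,12],0,0],[[0,0,10],0,0],[[0,0,6],0,0]]'; python3 st.py
```

```text
time: 4.4
position: [0.5601, 0.1255, 0.0655]
tool_rot: [0.513, 0.489, -0.486, -0.512]
ft_force: [3.9, 6.3, -4.1]
grip_width: 0.0218
t 4.4 pos [0.5601 0.1255 0.0655] F [ 3.9  6.3 -4.1] w 0.0218
[[ 0.049  0.003 -0.999]
 [ 0.999  0.002  0.049]
 [ 0.002 -1.    -0.003]]
```

```bash
python3 -m creep '[[[0,0,3],0,0],[[0,0,2],0,0],[[0,0,1],0,0]]'; python3 -m creep '[[[0,0,2],0,0],[[0,0,0],0,0]]';
```

```text
time: 4.7
position: [0.5555, 0.1257, 0.0655]
tool_rot: [0.513, 0.489, -0.486, -0.511]
ft_force: [5.5, 6.0, -6.3]
grip_width: 0.0218
time: 4.9
position: [0.5556, 0.1257, 0.0655]
tool_rot: [0.514, 0.49, -0.485, -0.51]
ft_force: [7.0, 5.7, -8.2]
grip_width: 0.0217
```

```bash
python3 -m creep '[[[0,0,4],0,0],[[0,0,0],0,0]]'; python3 -m creep '[[[0,0,-6],0,0.6],[[0,0,0],0,0.6],[[0,0,0],0,0.6]]'; python3 st.py
```

```text
time: 5.1
position: [0.5555, 0.1257, 0.0656]
tool_rot: [0.516, 0.492, -0.482, -0.508]
ft_force: [13.9, 6.2, -12.4]
grip_width: 0.0218
time: 5.4
position: [0.5524, 0.1243, 0.0654]
tool_rot: [-0.512, -0.487, 0.488, 0.512]
ft_force: [-0.9, 0.3, 0.4]
grip_width: 0.0381
t 5.4 pos [0.5524 0.1243 0.0654] F [-0.9  0.3  0.4] w 0.0381
[[ 0.049 -0.002 -0.999]
 [ 0.999 -0.001  0.049]
 [-0.001 -1.     0.002]]
```

```bash
python3 -m creep '[[[0,-35,0],0,1],[[0,-30,0],0,1],[[-40,0,-8],0,1],[[-40,0,-8],0,1],[[-40,0,-8],0,1],[[-40,0,-8],0,1],[[-40,0,-8],0,1],[[0,0,-10],0,1]]'; python3 st.py 0.620 -0.079 0.065 87.3
```

```text
time: 6.2
position: [0.593, -0.0828, 0.1307]
tool_rot: [0.514, 0.486, -0.487, -0.513]
ft_force: [-0.3, 1.0, 0.1]
grip_width: 0.0864
t 6.2 pos [ 0.593  -0.0828  0.1307] F [-0.3  1.   0.1] w 0.0864
[[ 0.054 -0.    -0.999]
 [ 0.999 -0.002  0.054]
 [-0.002 -1.     0.   ]]
shift tool mm [  5.4  65.7 -26.8]
yaw 86.89167598501662 turn about tool y rad -0.007126598476422613 q6 -1.839018610833677
```

```bash
python3 -m creep '[[[2,0,-14],-0.005,1],[[2,10,-13],0,1],[[1,20,0],0,1],[[0,20,0],0,1],[[0,15,0],0,1],[[0,0,0],0,1]]'; python3 st.py 0.620 -0.079 0.065 87.3
```

```text
time: 6.8
position: [0.6184, -0.0723, 0.0626]
tool_rot: [-0.509, -0.488, 0.49, 0.513]
ft_force: [-1.0, 0.1, -0.0]
grip_width: 0.0871
t 6.8 pos [ 0.6184 -0.0723  0.0626] F [-1.   0.1 -0. ] w 0.0871
[[ 0.043 -0.006 -0.999]
 [ 0.999  0.002  0.043]
 [ 0.002 -1.     0.006]]
shift tool mm [-6.6 -2.4 -1.9]
yaw 87.54204028880066 turn about tool y rad 0.004224399962049584 q6 -1.8234897971585657
```

```bash
python3 -m creep '[[[-6,-2,0],0,0],[[0,0,0],0,0],[[0,0,0],0,0],[[0,0,0],0,0],[[0,0,0],0,0],[[0,0,0],0,0],[[0,0,0],0,0],[[0,0,0],0,0]]' 25; python3 -m creep '[[[0,0,0],0,0],[[0,0,0],0,0],[[0,0,0],0,0]]'
```

```text
time: 7.6
position: [0.6203, -0.0797, 0.0675]
tool_rot: [-0.511, -0.489, 0.489, 0.511]
ft_force: [-1.2, 0.2, -0.2]
grip_width: 0.0313
time: 7.9
position: [0.6204, -0.0778, 0.0675]
tool_rot: [-0.51, -0.489, 0.488, 0.512]
ft_force: [1.4, 4.3, 0.6]
grip_width: 0.022
```

```bash
python3 -m creep '[[[0,0,6],0,0],[[0,0,10],0,0],[[0,0,12],0,0],[[0,0,12],0,0],[[0,0,12],0,0],[[0,0,10],0,0],[[0,0,6],0,0],[[0,0,4],0,0]]'; python3 -m creep '[[[0,0,2],0,0],[[0,0,2],0,0],[[0,0,2],0,0]]';  python3 -m creep '[[[0,0,3],0,0],[[0,0,0],0,0]]'
```

```text
time: 8.7
position: [0.5486, -0.0742, 0.0674]
tool_rot: [-0.511, -0.49, 0.487, 0.512]
ft_force: [3.1, 6.9, -2.0]
grip_width: 0.0218
time: 9.0
position: [0.5468, -0.0742, 0.0675]
tool_rot: [0.513, 0.491, -0.485, -0.51]
ft_force: [12.9, 11.9, -10.5]
grip_width: 0.0218
time: 9.2
position: [0.5467, -0.0742, 0.0675]
tool_rot: [0.515, 0.492, -0.483, -0.509]
ft_force: [15.8, 12.1, -11.7]
grip_width: 0.0217
```

```bash
python3 -m creep '[[[0,0,-8],0,0.6],[[0,0,0],0,0.8],[[0,0,0],0,1],[[0,-30,0],0,1],[[0,-40,0],0,1],[[0,-40,0],0,1],[[0,-40,0],0,1],[[0,-40,0],0,1]]'; python3 -m creep '[[[0,-20,0],0.15,1],[[0,0,0],0.15,1],[[0,0,0],0.15,1],[[0,0,0],0.15,1],[[0,0,0],0.15,1],[[0,0,0],0.15,1],[[0,0,0],0.15,1],[[0,0,0],0.15,1]]'; python3 -m creep '[[[0,0,0],0.15,1],[[0,0,0],0.15,1],[[0,0,0],0.07,1]]'; python3 - <<'E'
from h import *; from rig import robot; import pickle
s=robot.camera("scene");t=robot.camera("top"); pickle.dump((s,t),open("c1.pkl","wb"))
zoom(s,(160,130,500,380),2.3,"pics/s4.png");zoom(t,(220,80,460,290),2.8,"pics/t4.png")
E
python3 st.py 0.676 0.019 0.29 -2.7
```

```text
time: 10.0
position: [0.5461, -0.0768, 0.259]
tool_rot: [-0.511, -0.488, 0.489, 0.511]
ft_force: [-0.3, 0.1, 0.1]
grip_width: 0.0776
time: 10.8
position: [0.5462, -0.0768, 0.2773]
tool_rot: [-0.698, -0.112, 0.113, 0.698]
ft_force: [0.0, -0.4, 0.2]
grip_width: 0.0868
time: 11.1
position: [0.5462, -0.0768, 0.2773]
tool_rot: [-0.707, 0.018, -0.016, 0.707]
ft_force: [-0.2, -1.2, -0.4]
grip_width: 0.0871
t 11.2 pos [ 0.5464 -0.0768  0.2773] F [-0.3  0.1  0.1] w 0.0872
[[ 0.999 -0.001  0.044]
 [-0.044  0.     0.999]
 [-0.001 -1.     0.   ]]
shift tool mm [125.3 -12.8 101.3]
yaw -2.4931983460655367 turn about tool y rad 0.003609369759726258 q6 -0.2982930901479762
```

View pics/s4.png

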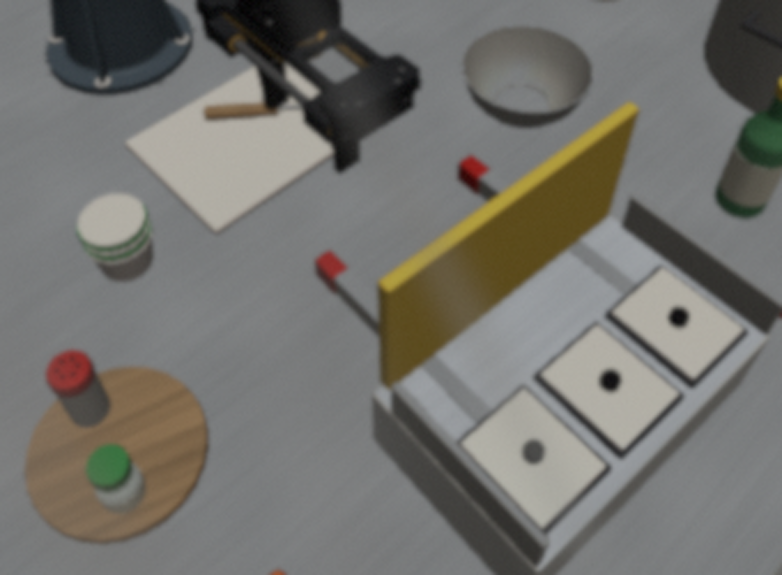

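View pics/t4.png

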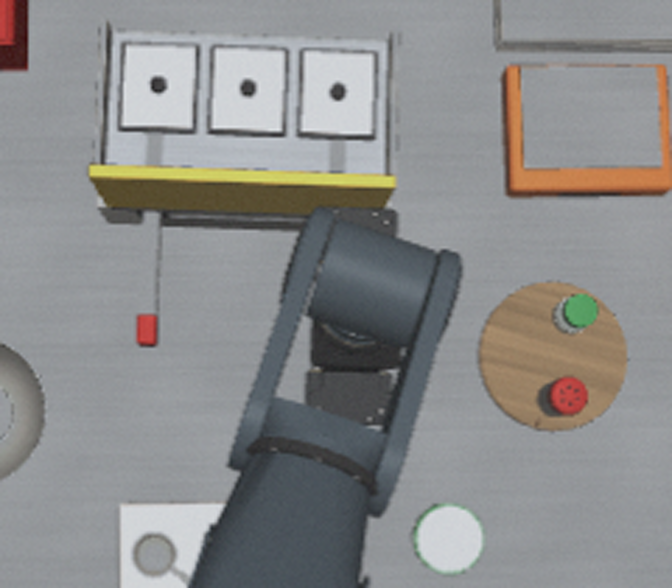

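```bash
python3 -m creep '[[[25,-8,20],0,1],[[30,0,25],0,1],[[30,0,25],0,1],[[30,0,25],0,1],[[10,0,6],0,1],[[0,8,0],0,1],[[0,0,0],0,1]]'; python3 st.py 0.676 0.019 0.236 -2.7
```

```text
time: 11.9
position: [0.6745, 0.0184, 0.2755]
tool_rot: [0.707, -0.017, 0.013, -0.707]
ft_force: [-0.1, 0.2, -1.4]
grip_width: 0.0869
t 11.9 pos [0.6745 0.0184 0.2755] F [-0.1  0.2 -1.4] w 0.0869
[[ 0.999 -0.005  0.043]
 [-0.043 -0.     0.999]
 [-0.005 -1.    -0.   ]]
shift tool mm [ 1.7 39.5  0.7]
yaw -2.4440033645473247 turn about tool y rad 0.004467984162676824 q6 -0.09473805583595188
```

Lower over the edge, then verify the straddle with the scene view.

```bash
python3 -m creep '[[[2,10,0],0,1],[[0,10,0],0,1],[[0,10,0],0,1],[[0,8,0],0,1],[[0,0,0],0,1]]'; python3 st.py 0.676 0.019 0.236 -2.7;  python3 - <<'E'
from h import *; from rig import robot
s=robot.camera("scene"); zoom(s,(300,130,460,250),4,"pics/s5.png")
E
```

```text
time: 12.4
position: [0.6774, 0.0188, 0.2376]
tool_rot: [-0.707, 0.017, -0.014, 0.707]
ft_force: [-0.5, 0.7, 0.1]
grip_width: 0.0868
t 12.4 pos [0.6774 0.0188 0.2376] F [-0.5  0.7  0.1] w 0.0868
[[ 0.999 -0.004  0.043]
 [-0.043  0.     0.999]
 [-0.004 -1.     0.   ]]
shift tool mm [-1.4  1.6  0.1]
yaw -2.4797969354991816 turn about tool y rad 0.0038432684985207906 q6 -0.09344960063537402
```

View pics/s5.png

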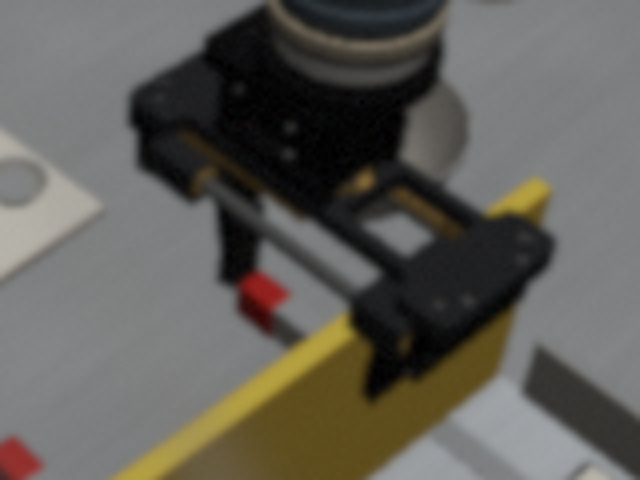

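```bash
python3 -m creep '[[[-8,0,0],0,1],[[-8,0,0],0,1],[[-9,0,0],0,1],[[-9,0,0],0,1],[[-10,0,0],0,1],[[-9,1,0],0,1],[[-9,2,0],0,1],[[-9,2,0],0,1]]'; python3 -m creep '[[[-9,3,0],0,1],[[-9,4,0],0,1],[[-8,4,0],0,1]]'; python3 st.py
```

```text
time: 13.25
position: [0.6073, 0.0222, 0.2349]
tool_rot: [-0.707, 0.015, -0.016, 0.707]
ft_force: [3.9, 0.2, -1.1]
grip_width: 0.0872
time: 13.55
position: [0.5807, 0.0234, 0.2235]
tool_rot: [-0.707, 0.015, -0.015, 0.707]
ft_force: [2.0, 2.5, 1.5]
grip_width: 0.0869
t 13.55 pos [0.5807 0.0234 0.2235] F [2.  2.5 1.5] w 0.0869
[[ 0.999 -0.     0.043]
 [-0.043  0.     0.999]
 [-0.    -1.     0.   ]]
```

```bash
python3 -m creep '[[[-8,5,0],0,1],[[-8,5,0],0,1],[[-7,6,0],0,1],[[0,0,0],0,1]]'; python3 st.py; python3 - <<'E'
from h import *; from rig import robot
s=robot.camera("scene"); zoom(s,(280,130,460,300),3.5,"pics/s6.png")
E
```

```text
time: 13.95
position: [0.5559, 0.0241, 0.2061]
tool_rot: [0.707, -0.017, 0.013, -0.707]
ft_force: [0.8, 1.0, -0.5]
grip_width: 0.087
t 13.95 pos [0.5559 0.0241 0.2061] F [ 0.8  1.  -0.5] w 0.087
[[ 0.999 -0.006  0.043]
 [-0.043 -0.     0.999]
 [-0.006 -1.    -0.   ]]
```

View pics/s6.png

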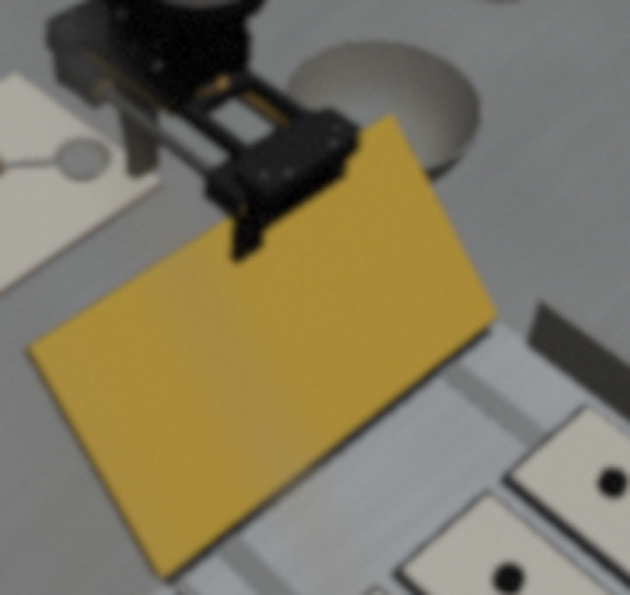

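```bash
python3 -m creep '[[[3,0,0],0,1],[[2,-20,0],0,1],[[0,-30,0],0,1],[[0,-15,0],0,0],[[15,0,0],0,0],[[20,0,0],0,0],[[15,0,0],0,0],[[12,0,0],0,0]]' 20;  python3 -m creep '[[[0,0,0],0,0],[[0,0,0],0,0],[[0,0,0],0,0],[[0,0,0],0,0],[[0,0,0],0,0],[[0,0,0],0,0]]'; python3 st.py 0.623 0.022 0.205 -2.7;  python3 - <<'E'
from h import *; from rig import robot
s=robot.camera("scene"); zoom(s,(280,130,460,300),3.5,"pics/s7.png")
E
```

```text
time: 14.8
position: [0.6266, 0.0207, 0.2722]
tool_rot: [0.707, -0.016, 0.015, -0.707]
ft_force: [-0.6, 0.6, 0.5]
grip_width: 0.0552
time: 15.4
position: [0.6254, 0.0212, 0.2727]
tool_rot: [0.707, -0.015, 0.015, -0.707]
ft_force: [-0.1, 0.6, 0.6]
grip_width: 0.0073
t 15.4 pos [0.6254 0.0212 0.2727] F [-0.1  0.6  0.6] w 0.0073
[[ 0.999  0.     0.043]
 [-0.043 -0.     0.999]
 [ 0.    -1.    -0.   ]]
shift tool mm [-2.5 67.7  0.7]
yaw -2.4645905757699644 turn about tool y rad 0.004108669543038349 q6 -0.10133102511919748
```

View pics/s7.png

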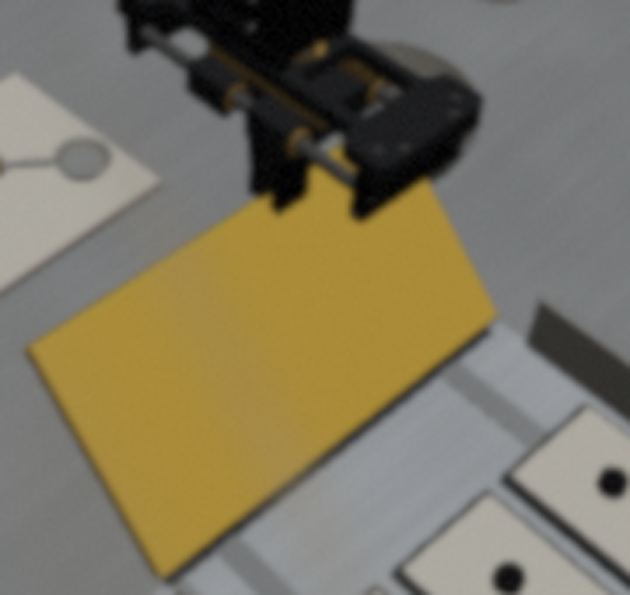

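```bash
python3 -m creep '[[[-3,20,0],0,0],[[0,20,0],0,0],[[0,20,0],0,0],[[0,6,0],0,0],[[0,4,0],0,0],[[-5,5,0],0,0],[[-5,5,0],0,0],[[-4,5,0],0,0]]' 20; python3 st.py
```

```text
time: 16.25
position: [0.6091, 0.0219, 0.1886]
tool_rot: [0.707, -0.014, 0.016, -0.707]
ft_force: [-0.6, -0.3, 2.7]
grip_width: 0.0006
t 16.25 pos [0.6091 0.0219 0.1886] F [-0.6 -0.3  2.7] w 0.0006
[[ 0.999  0.003  0.043]
 [-0.043 -0.     0.999]
 [ 0.003 -1.    -0.   ]]
```

```bash
python3 -m creep '[[[-4,5,0],0,0],[[-4,5,0],0,0],[[-4,6,0],0,0],[[-4,6,0],0,0]]'; python3 -m creep '[[[-3,6,0],0,0],[[-3,6,0],0,0],[[-2,6,0],0,0],[[-2,6,0],0,0]]'; python3 st.py
```

```text
time: 16.65
position: [0.5921, 0.0227, 0.165]
tool_rot: [-0.707, 0.015, -0.015, 0.707]
ft_force: [0.2, 0.7, 2.2]
grip_width: 0.0007
time: 17.05
position: [0.5822, 0.0231, 0.1408]
tool_rot: [-0.707, 0.016, -0.015, 0.707]
ft_force: [-2.1, 0.5, 2.9]
grip_width: 0.0004
t 17.05 pos [0.5822 0.0231 0.1408] F [-2.1  0.5  2.9] w 0.0004
[[ 0.999 -0.001  0.043]
 [-0.043  0.     0.999]
 [-0.001 -1.     0.   ]]
```

```bash
python3 -m creep '[[[-2,6,0],0,0],[[-1,6,0],0,0],[[-1,5,0],0,0],[[0,4,0],0,0]]'; python3 -m creep '[[[0,2,0],0,0],[[0,2,0],0,0],[[0,0,0],0,0]]'; python3 st.py
```

```text
time: 17.45
position: [0.5783, 0.0233, 0.1199]
tool_rot: [-0.707, 0.016, -0.015, 0.707]
ft_force: [-1.7, 0.4, 1.0]
grip_width: 0.0006
time: 17.75
position: [0.5791, 0.0232, 0.1163]
tool_rot: [0.707, -0.015, 0.015, -0.707]
ft_force: [-0.1, 0.4, 0.0]
grip_width: 0.0007
t 17.75 pos [0.5791 0.0232 0.1163] F [-0.1  0.4  0. ] w 0.0007
[[ 0.999  0.001  0.043]
 [-0.043 -0.     0.999]
 [ 0.001 -1.    -0.   ]]
```

```bash
python3 -m creep '[[[0,1,0],0,0],[[0,1,0],0,0],[[0,0,0],0,0]]';python3 -m creep '[[[0,1,0],0,0],[[0,1,0],0,0],[[0,0,0],0,0]]'; python3 - <<'E'
from h import *; from rig import robot
s=robot.camera("scene"); zoom(s,(270,130,450,300),3.5,"pics/s8.png")
E
```

```text
time: 18.05
position: [0.5792, 0.0231, 0.1147]
tool_rot: [0.707, -0.015, 0.016, -0.707]
ft_force: [-0.5, -0.1, 0.3]
grip_width: 0.0005
time: 18.35
position: [0.5791, 0.0232, 0.1136]
tool_rot: [0.707, -0.015, 0.016, -0.707]
ft_force: [-1.8, 0.5, 6.7]
grip_width: 0.0006
```

View pics/s8.png

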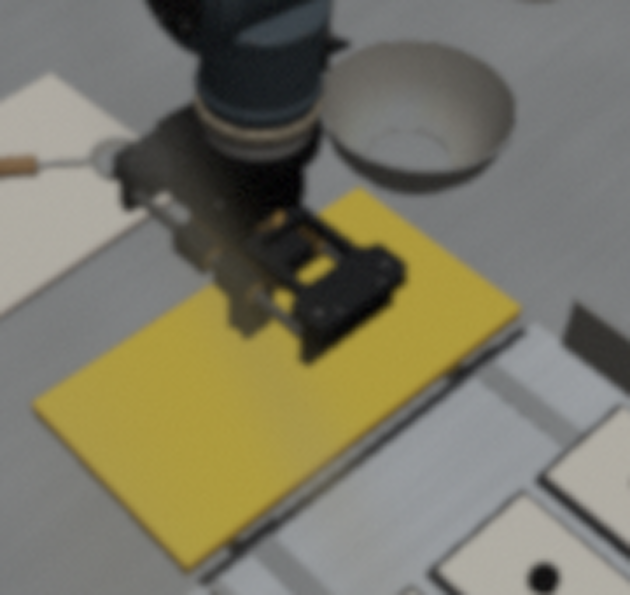

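```bash
python3 -m creep '[[[0,1,0],0,0],[[0,1,0],0,0],[[0,0,0],0,0]]';python3 -m creep '[[[0,-10,0],0,0],[[0,-30,0],0,0],[[0,-50,0],0,0],[[0,-50,0],0,0.8],[[0,0,40],0,1],[[0,0,40],0,1],[[0,0,40],0,1],[[0,0,40],0,1]]'; python3 - <<'E'
from h import *; from rig import robot; import pickle
s=robot.camera("scene");t=robot.camera("top"); pickle.dump((s,t),open("c2.pkl","wb"))
zoom(s,(160,130,500,380),2.3,"pics/s9.png");zoom(t,(220,80,460,290),2.8,"pics/t9.png")
E
python3 st.py
```

```text
time: 18.7
position: [0.5791, 0.0231, 0.1135]
tool_rot: [0.707, -0.014, 0.016, -0.707]
ft_force: [-3.1, 0.3, 17.7]
grip_width: 0.0005
time: 19.5
position: [0.5854, 0.1845, 0.2506]
tool_rot: [-0.707, 0.015, -0.015, 0.707]
ft_force: [0.8, 0.2, 0.4]
grip_width: 0.0327
t 19.6 pos [0.5851 0.1878 0.2504] F [ 0.1 -0.5 -0.5] w 0.0404
[[ 0.999  0.     0.038]
 [-0.038  0.002  0.999]
 [ 0.    -1.     0.002]]
```

View pics/s9.png

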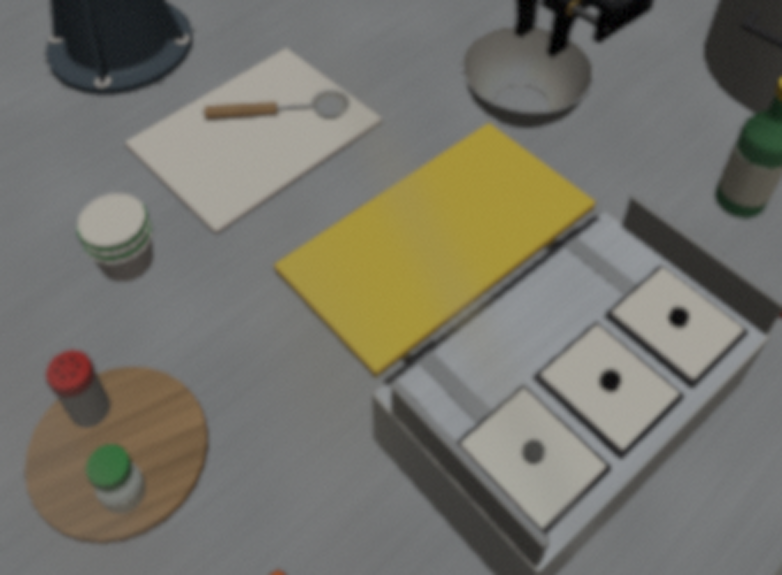

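View pics/t9.png

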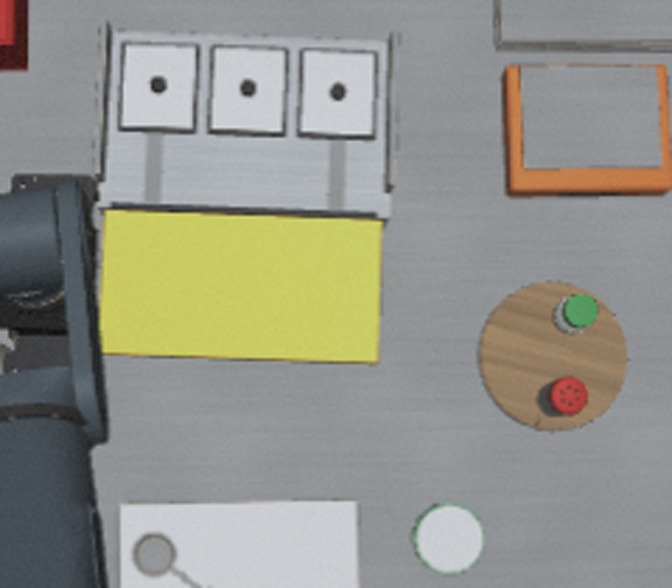

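```bash
python3 -m creep '[[[0,0,-20],0,1],[[-6,0,-40],0,1],[[-6,0,-45],0,1],[[-7,0,-45],0,1],[[-7,0,-45],0,1],[[-7,0,-45],0,1],[[-7,0,-45],0,1],[[-7,0,-45],0,1]]'; python3 -m creep '[[[-7,0,-45],0,1],[[-7,0,-45],0,1],[[-7,0,-45],0,1],[[-7,0,-45],0,1],[[-7,0,-30],0,1],[[0,0,0],0,1]]'; python3 st.py .487 -.327 .25 -90
```

```text
time: 20.4
position: [0.5233, -0.147, 0.2505]
tool_rot: [0.707, -0.015, 0.015, -0.707]
ft_force: [1.3, 0.2, 0.3]
grip_width: 0.0868
time: 21.0
position: [0.4787, -0.3581, 0.2502]
tool_rot: [0.708, -0.017, 0.017, -0.706]
ft_force: [0.3, -0.3, -0.0]
grip_width: 0.087
t 21.0 pos [ 0.4787 -0.3581  0.2502] F [ 0.3 -0.3 -0. ] w 0.087
[[ 0.999 -0.     0.049]
 [-0.049 -0.002  0.999]
 [-0.    -1.    -0.002]]
shift tool mm [ 6.8  0.1 31.4]
yaw -2.787483248373704 turn about tool y rad 1.5221455662665886 q6 -0.7788127197438898
```

```bash
python3 -m creep '[[[7,0,31],0,1],[[0,0,0],0.15,1],[[0,0,0],0.15,1],[[0,0,0],0.15,1],[[0,0,0],0.15,1],[[0,0,0],0.15,1],[[0,0,0],0.15,1],[[0,0,0],0.15,1]]'; python3 -m creep '[[[0,0,0],0.15,1],[[0,0,0],0.15,1],[[0,0,0],0.15,1],[[0,0,0],0.02,1],[[0,0,0],0,1]]'; python3 - <<'E'
from h import *; from rig import robot
s=robot.camera("scene")
zoom(s,(140,180,300,380),2.9,"pics/s10.png"); print(blob(s["pixels"],(0,120,60),(9,255,255),(175,275,215,310)))
E
python3 st.py .487 -.327 .06 -90
```

```text
time: 21.8
position: [0.4883, -0.3212, 0.2503]
tool_rot: [-0.603, 0.37, -0.369, 0.603]
ft_force: [0.3, 0.6, 0.7]
grip_width: 0.0867
time: 22.3
position: [0.4885, -0.3216, 0.2504]
tool_rot: [-0.503, 0.498, -0.497, 0.503]
ft_force: [0.5, 0.5, 0.6]
grip_width: 0.0869
(array([190.14285714, 291.37218045]), array([181, 283,  19,  18, 266]))
t 22.35 pos [ 0.4886 -0.3218  0.2505] F [ 0.6 -0.1 -0.4] w 0.087
[[ 0.011 -0.     1.   ]
 [-1.     0.     0.011]
 [-0.    -1.    -0.   ]]
shift tool mm [  5.3 190.5  -1.6]
yaw -89.39537344872706 turn about tool y rad 0.010552724064691174 q6 0.7869400645051985
```

View pics/s10.png

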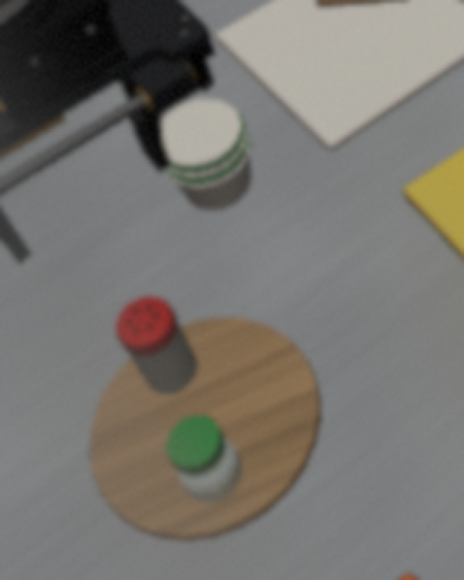

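```bash
python3 -m creep '[[[3,30,-1],0.01,1],[[2,40,0],0,1],[[0,40,0],0,1],[[0,30,0],0,1],[[0,20,0],0,1],[[0,0,0],0,1]]'; python3 st.py .4875 -.327 .06 -90
```

```text
time: 22.95
position: [0.486, -0.3254, 0.0875]
tool_rot: [-0.5, 0.503, -0.498, 0.5]
ft_force: [0.0, 1.1, -0.1]
grip_width: 0.087
t 22.95 pos [ 0.486  -0.3254  0.0875] F [ 0.   1.1 -0.1] w 0.087
[[-0.    -0.005  1.   ]
 [-1.     0.005 -0.   ]
 [-0.005 -1.    -0.005]]
shift tool mm [ 1.7 27.5  1.7]
yaw -90.02704599133388 turn about tool y rad -0.0004720415982420294 q6 0.7903258718814328
```

```bash
python3 -m creep '[[[1,15,1],0,1],[[0,12,0],0,1],[[0,0,0],0,0],[[0,0,0],0,0],[[0,0,0],0,0],[[0,0,0],0,0],[[0,0,0],0,0],[[0,0,0],0,0]]' 20; python3 -m creep '[[[0,0,0],0,0],[[0,0,0],0,0],[[0,0,0],0,0]]'; python3 st.py
```

```text
time: 23.75
position: [0.489, -0.3283, 0.0639]
tool_rot: [0.499, -0.5, 0.501, -0.499]
ft_force: [0.4, 0.5, -0.2]
grip_width: 0.0469
time: 24.05
position: [0.4889, -0.3283, 0.0638]
tool_rot: [0.499, -0.5, 0.501, -0.499]
ft_force: [-0.3, 0.5, 2.5]
grip_width: 0.0414
t 24.05 pos [ 0.4889 -0.3283  0.0638] F [-0.3  0.5  2.5] w 0.0414
[[-0.002  0.     1.   ]
 [-1.    -0.    -0.002]
 [ 0.    -1.     0.   ]]
```

```bash
python3 -m creep '[[[0,0,0],0,0],[[0,0,0],0,0],[[0,0,0],0,0]]' 25; python3 -m creep '[[[0,-5,0],0,0],[[0,-10,0],0,0],[[0,-20,0],0,0],[[0,-30,0],0,0],[[0,-40,0],0,0],[[0,-25,0],0,0],[[0,0,0],0,0]]'; python3 - <<'E'
from h import *; from rig import robot
s=robot.camera("scene"); zoom(s,(120,180,300,380),2.9,"pics/s11.png")
E
python3 st.py .615 -.01 .2 -90
```

```text
time: 24.35
position: [0.489, -0.3283, 0.0637]
tool_rot: [0.499, -0.5, 0.501, -0.499]
ft_force: [0.3, -0.5, 3.9]
grip_width: 0.0411
time: 25.05
position: [0.4909, -0.3301, 0.1982]
tool_rot: [0.499, -0.497, 0.504, -0.5]
ft_force: [-0.1, 0.1, -1.1]
grip_width: 0.0409
t 25.1 pos [ 0.4896 -0.3289  0.1957] F [ 0.1  0.6 -2.4] w 0.0412
[[-0.002  0.003  1.   ]
 [-1.    -0.003 -0.002]
 [ 0.003 -1.     0.003]]
shift tool mm [-319.2   -5.   124.8]
yaw -90.12374195145301 turn about tool y rad -0.0021597044756980605 q6 0.7920434141030871
```

View pics/s11.png

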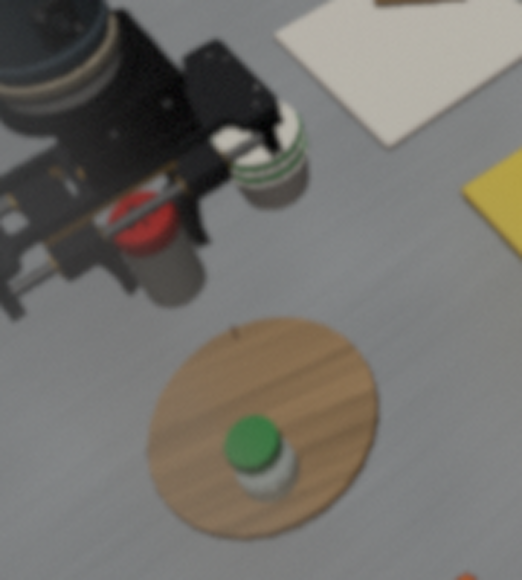

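```bash
python3 -m creep '[[[-15,0,6],0,0],[[-25,0,10],0,0],[[-35,0,14],0,0],[[-40,0,15],0,0],[[-40,0,15],0,0],[[-40,0,15],0,0],[[-40,0,15],0,0],[[-35,0,14],0,0]]'; python3 -m creep '[[[-25,0,10],0,0],[[-15,0,6],0,0],[[-9,0,4],0,0],[[0,0,0],0,0],[[0,0,0],0,0]]'; python3 - <<'E'
from h import *; from rig import robot
s=robot.camera("scene"); zoom(s,(270,100,450,300),2.9,"pics/s12.png")
E
python3 st.py .615 -.01 .1455 -90
```

```text
time: 25.9
position: [0.5919, -0.0545, 0.1911]
tool_rot: [-0.5, 0.502, -0.498, 0.499]
ft_force: [0.1, -0.7, -1.4]
grip_width: 0.0412
time: 26.4
position: [0.6129, -0.0103, 0.193]
tool_rot: [-0.5, 0.501, -0.5, 0.499]
ft_force: [-0.7, -0.0, -1.9]
grip_width: 0.041
t 26.45 pos [ 0.613  -0.0107  0.1932] F [-0.4  0.3 -1.8] w 0.0409
[[-0.003 -0.001  1.   ]
 [-1.    -0.    -0.003]
 [ 0.    -1.    -0.001]]
shift tool mm [-0.7 47.7  2. ]
yaw -90.19853714730334 turn about tool y rad -0.0034651269079602823 q6 1.3754206044792883
```

View pics/s12.png

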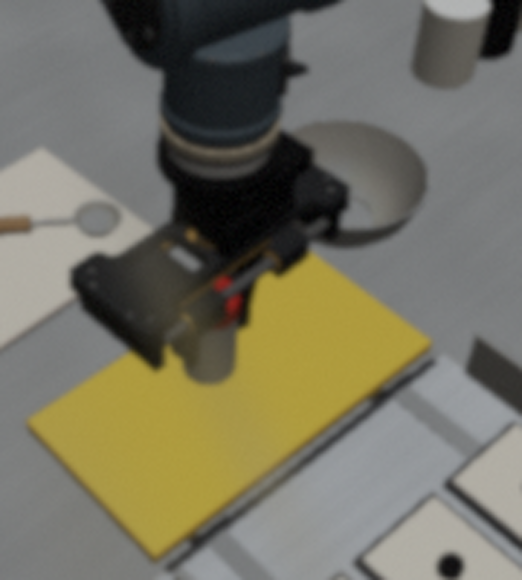

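```bash
python3 -m creep '[[[0,12,0],0,0],[[0,15,0],0,0],[[0,10,0],0,0],[[0,5,0],0,0],[[0,0,0],0,0]]'; python3 -m creep '[[[0,2,0],0,0],[[0,2,0],0,0],[[0,0,0],0,0]]'
```

```text
time: 26.95
position: [0.6128, -0.0098, 0.1504]
tool_rot: [-0.5, 0.501, -0.5, 0.499]
ft_force: [-0.2, -0.6, -1.0]
grip_width: 0.0412
time: 27.25
position: [0.6136, -0.0095, 0.1478]
tool_rot: [0.499, -0.5, 0.501, -0.5]
ft_force: [-0.1, -1.1, -2.1]
grip_width: 0.041
```

```bash
python3 -m creep '[[[0,1,0],0,0],[[0,1,0],0,0],[[0,0,0],0,0]]'; python3 -m creep '[[[0,1,0],0,0],[[0,0,0],0,0]]'
```

```text
time: 27.55
position: [0.6135, -0.0094, 0.1455]
tool_rot: [-0.499, 0.501, -0.501, 0.499]
ft_force: [0.2, -0.2, -1.6]
grip_width: 0.0409
time: 27.75
position: [0.6138, -0.0094, 0.1453]
tool_rot: [0.499, -0.5, 0.501, -0.5]
ft_force: [-0.2, 0.2, 4.2]
grip_width: 0.0412
```

```bash
python3 -m creep '[[[0,0,0],0,0.6],[[0,0,0],0,0.7],[[0,0,0],0,0.8],[[0,0,0],0,1],[[0,0,0],0,1],[[0,0,0],0,1],[[0,0,0],0,1]]'; python3 -m creep '[[[0,0,0],0,1],[[0,-15,0],0,1],[[0,-30,0],0,1],[[0,-40,0],0,1],[[0,-40,0],0,1],[[0,-20,-30],0,1],[[0,0,-50],0,1],[[0,0,-50],0,1]]'; python3 -m creep '[[[30,0,-40],0,1],[[40,0,-20],0,1],[[40,0,0],0,1],[[0,0,0],0,1]]'; python3 - <<'E'
from h import *; from rig import robot; import pickle
s=robot.camera("scene");t=robot.camera("top"); pickle.dump((s,t),open("c3.pkl","wb"))
zoom(s,(160,130,500,380),2.3,"pics/s13.png");zoom(t,(180,80,460,290),2.8,"pics/t13.png")
E
python3 st.py
```

```text
time: 28.45
position: [0.6135, -0.0095, 0.1445]
tool_rot: [-0.499, 0.501, -0.501, 0.499]
ft_force: [0.4, -0.7, 0.0]
grip_width: 0.0849
time: 29.25
position: [0.4828, -0.0093, 0.2904]
tool_rot: [0.499, -0.5, 0.501, -0.5]
ft_force: [-1.3, -0.2, -0.1]
grip_width: 0.0871
time: 29.65
position: [0.4237, -0.1233, 0.2903]
tool_rot: [0.498, -0.5, 0.503, -0.498]
ft_force: [0.2, 0.1, 0.4]
grip_width: 0.0871
t 29.75 pos [ 0.4231 -0.1196  0.2897] F [-0.1  0.1  0.4] w 0.087
[[-0.005  0.     1.   ]
 [-1.     0.    -0.005]
 [-0.    -1.     0.   ]]
```

View pics/s13.png

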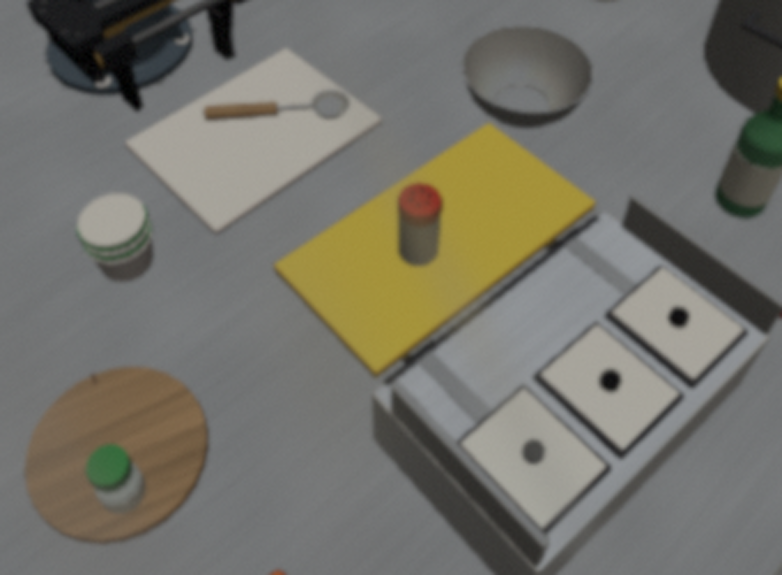

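View pics/t13.png

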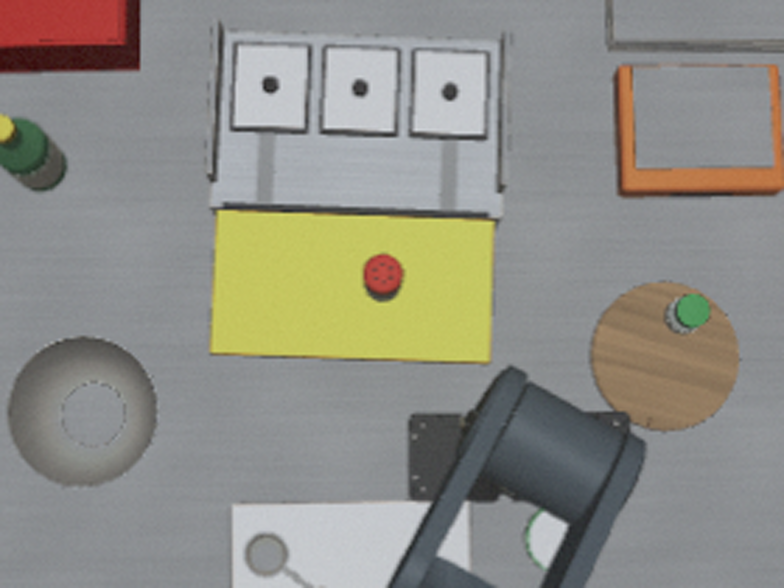

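The shaker stands upright on the flap, with its lid at (383,272) in the top crop. The jar is standing and the bowl is unmoved. I'll check the numbers once more, then hand in.

```bash
python3 - <<'E'
from h import *; from rig import robot; import pickle
s,t=pickle.load(open("c3.pkl","rb")); s0,t0=pickle.load(open("c0.pkl","rb"))
a=blob(t["pixels"],(0,120,60),(9,255,255),(300,165,330,190))[0]; b=blob(s["pixels"],(0,120,60),(9,255,255),(325,200,360,230))[0]
print("lid",a,b,tri([t,s],[a,b]))
zt=lambda x,y:(np.array([x,y])+.5)/2.8-.5+[180,80]
zs=lambda x,y:(np.array([x,y])+.5)/2.3-.5+[160,130]
for T,S in (((211,354),(488,123)),((490,362),(276,267)),((217,210),(595,203)),((495,217),(377,374))): print("flap corner",tri([t,s],[zt(*T),zs(*S)]))
for n,r in (("tubs",(75+120,205,235,255)),("bowl",(360,140,420,190))):
    d=cv2.absdiff(s["pixels"],s0["pixels"])[r[1]:r[3],r[0]:r[2]]; print(n,d.mean(),d.max())
print(robot.get_obs()["time"],robot.hand_in())
E
```

```text
lid [316.25342466 177.60273973] [342.29891304 217.16847826] (array([ 0.61137882, -0.00810009,  0.18680685]), [array([-0.1, -0. ]), array([-0.1,  0. ])])
flap corner (array([0.53972309, 0.17555861, 0.10891648]), [array([-0.2, -0.2]), array([-0.3,  0. ])])
flap corner (array([ 0.52721222, -0.12166886,  0.10688395]), [array([-0.4, -0.3]), array([-0.6,  0.1])])
flap corner (array([0.69472854, 0.16811043, 0.1093579 ]), [array([0., 0.]), array([ 0., -0.])])
flap corner (array([ 0.6826435 , -0.13093315,  0.11409865]), [array([-0.1, -0.1]), array([-0.2,  0. ])])
tubs 2.8315 7
bowl 3.714 65
the job is handed in; nothing more can be done
29.75 None
```

I finished the job and handed it in at about 29.8 s of the 72 s allowed. No verdict came back.

- **Supports:** I pulled each one about 72–74 mm until it stopped moving and the pull force rose. I held them from straight above, because the moves available cannot lean the hand back 20 to 30 degrees; the gripper cleared the flap.
- **Flap:** I swung it to about 0.8 rad with the open jaws around its top edge, without squeezing it. Then I let go, and it stayed put. I pressed it down with closed fingertips until it stopped with the tips at z = 0.1135 m (expected 0.114 m), at about 18 N.
- **Shaker:** I lifted it off the turntable and set it near the middle of the flap, and it stands upright in both final pictures.
- **Jar, bowl and tubs:** The jar is still standing. The bowl and tubs look unmoved.

**Checks that disagreed:**
- From the last pictures, the flap's corners came out at z = 0.107–0.114 m, where 0.114 m is expected. The shaker's lid came out at 0.187 m against an expected 0.194 m. The lid also read about 8 mm low on the turntable, so I put this down to the way I pick points in the pictures. The corners at the free edge read lowest, at 0.107 and 0.109 m.
- Comparing the bowl's area in the first and last scene pictures gave one large pixel difference (65), while the average change was small (3.7). I did not look into it, and the bowl's outline looks the same in the pictures.

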